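# Pull the round dust cap off its terminal stud

## Task

Pick up the C-shaped puller by its handle, hook its fork under the head of the round-headed dust cap and pull straight up until the cap pops off its stud. Carry the cap on the fork and stand the puller gently back on the grey mat, upright, so that the cap ends on the mat too, and let go. Do not touch the caps with the gripper, do not drop the cap or tip the puller over, and leave the square-headed cap seated on its stud.

Things in the scene. Friction and masses are not known exactly. Their poses are not given: they have to be found in the camera images.
- puller: Steel C-shaped puller, 250 g, stands on its fork on the mat, 146 mm tall. Origin: underside of the fork, where the cap's skirt should come; x out of the fork's open end, z up. Flat fork, z 0 to 6: two prongs 8 wide, 40 apart, x -44 to +36, heel to -56 (mm). An upright (x -54 to -44) carries a top arm (z 86 to 96), 80 clear above the fork. Room for the cap: 8 mm each side, 14 mm behind.
- puller_handle (a point): Middle of the puller's black handle block, 121 mm straight above the puller's origin: 30 mm along the puller's x, 20 mm along its y (grip across y, from above), 50 mm tall, standing on the top arm.
- round_cap: The cap to pull: black plastic, 30 g, ROUND flat head 60 mm across, 8 thick (z 24 to 32) on a skirt 23 across (z 0 to 24). Origin: centre of the skirt's underside, z up; 50 mm above the bench at the start, on a stand's stud. Springs hold it with 5 to 20 N for 12 mm of lift, then it pops free and rides on the fork; 25 mm clears the stud. Set down, it stands between the prongs.
- round_foot (a point): Centre of the underside of the stand under the round cap, on the bench, to which it is fixed: a metal foot 54 mm across and 16 mm high with its bolts, then a brown ribbed column 29 mm across up to the cap's skirt. The raised fork can slide in level anywhere between the foot and the cap's head; the side towards the robot is free.
- square_cap: The other cap, to be left alone: same plastic, skirt and stand, but a SQUARE head 50 x 50 x 8 mm. Origin: centre of the skirt's underside, 50 mm above the bench. A third stand has a bare stud, no cap. The stands are 120 mm or more apart along y, in any order.
- mat: Grey mat, 180 x 180 mm, 4 mm thick, fixed to the bench; the puller starts on it and returns to it. Origin: centre of its underside, on the bench; x and y along its edges.
Things that resemble listed ones, but are neither listed nor needed, are in the scene too. What is shaped like the puller but blue or orange is not meant.

How it is judged:
On the way, in this order (a step that is already met when the one before it is completed fails the run):
1. the puller's fork is around the round cap's stand or skirt, below its head, the cap still seated (horizontal distance between puller and round_cap below 0.025 m and z of puller in the frame of round_cap between -0.045 and 0.022 m and height (world z) of round_cap below 0.056 m), for 0.1 s.
2. the round cap has been lifted clear of its stud and rides on the puller (height (world z) of round_cap above 0.072 m and horizontal distance between puller and round_cap below 0.03 m and contact force between puller and round_cap above 0.05 N and angle between puller's own z axis and vertical below 0.35 rad), for 0.1 s.
At the end, for the whole second after the job is handed in: The puller stands upright on the mat (within 9 degrees, its origin within 90 mm of the mat's centre along either edge), the round cap rests on the mat as well (its origin over the mat, upright or not), both at rest and released, and the square cap is still seated (moved less than 10 mm) (x of puller in the frame of mat between -0.09 and 0.09 m and y of puller in the frame of mat between -0.09 and 0.09 m and height (world z) of puller below 0.012 m and angle between puller's own z axis and vertical below 0.15 rad and linear speed of each of puller, round_cap below 0.03 m/s and x of round_cap in the frame of mat between -0.09 and 0.09 m and y of round_cap in the frame of mat between -0.09 and 0.09 m and height (world z) of round_cap below 0.045 m and distance of square_cap from where it was at the start of the episode below 0.01 m); the robot touches nothing.
It fails at once if the gripper's fingers press on the round cap (contact force between the fingers and round_cap above 1 N).
It fails at once if the gripper's fingers press on the square cap (contact force between the fingers and square_cap above 1 N).
It fails at once if the square cap is pulled or knocked off its seat (10 mm) (distance of square_cap from where it was at the start of the episode above 0.01 m).
It fails at once if the round cap is dropped or flung (faster than 1 m/s) (linear speed of round_cap above 1 m/s).
It fails at once if the puller is tipped over (35 degrees) (angle between puller's own z axis and vertical above 0.6 rad).
It also fails if it takes over 61 s, if anything falls off the work surface, if the arm or the gripper's body presses on something with over 40 N, if the wrist force passes 120 N, or if a joint passes its speed limit or range.

## Robot

A 6-joint arm with a two-finger parallel gripper is mounted at the origin on the work surface. World frame = base frame: x ahead of the robot, y to its left, z up, the work surface at z = 0. Lengths are in m, angles in rad, forces in N, time in s.
With the tool pointing down it reaches from about 0.225 to 0.725 m from the base axis. Payload 3.1 kg.
Tool frame: the origin (TCP) lies at the very end of the fingers, on their centre line; the grasp point (between the pads) lies 19 mm behind it (manip.grasp_offset is the distance from the TCP to the grasp point, in m); z points along the fingers, x is the direction in which the jaws open and shut, and the axes are right-handed (so a half turn about z gives the same grasp; the last joint's range is limited). The gripper opens to 85 mm and grips with 20 to 120 N. Pads are 22 mm wide; open, the fingers measure 114 mm over their backs; the gripper's body (76 mm by 85 mm) begins 54 mm behind the grasp point. The pads swing forward as they close: fully open they stand 13 mm farther back than shut.
Start: joints at [-1.323, 0.048, 0.099, 1.622, 0, 1.443], TCP at [0.193, -0.488, 0.231] pointing down, gripper open.
Joint ranges: [-2.91, 2.91], [-0.99, 1.94], [-1.21, 1.42], [-2.12, 2.29], [-1.49, 1.47], [-3.14, 3.14]. Speed limits (rad/s): [2.79, 2.79, 3.14, 3.14, 3.14, 3.14].

## Interface

Orientations are given as a unit quaternion [w, x, y, z].
In Python, from workcell import manip gives the robot as it stands. The module is installed in compiled form; this text tells all that it offers.
- The arm moves only by the tool arm_command, never from a script. Its argument "steps" is text: rows parted by semicolons, each of 7 numbers parted by spaces: the turn, a rotation vector about the tool's x, y, z in rad, then the shift along the tool's x, y, z in mm, then the gripper command: -1 is fully open, 1 is shut, values between are in proportion. In form: rx ry rz x y z gripper; .... A call has exactly 5 rows; each row shifts and turns the commanded pose from where the row before left it, along the tool's axes as they then stand; what a row does not reach is not made up. A row lasts 1/8 s, in which the tool goes at most 62.5 mm and 10.7 degrees, less where a joint would pass 70% of its speed; a pose out of reach is approached as far as the arm can. A call with a gripper value outside its range is refused whole. The fingers move at their own pace and stop on an object; "grip_force" is the grip in N (left out, the last holds). Time passes only in rows, so rows that do not move let the fingers close, or fill a call up. It gives the time, the measured TCP pose, the force and the opening at its end, in the units of the state.
- manip.sense(): the state, without advancing time (a new reading comes with each control period).
- manip.grab_frame(name): name is "scene" or "top"; returns (picture, depth): 480x640x3 uint8, blue, green, red; 480x640 float32, m along the optical axis (not along the pixel's ray), 0 where there is no reading.
- manip.camera_params(name): a dict with "mtx" (3x3 intrinsics, pixels), "R" (3x3) and "t" (3): a world point X has camera coordinates R X + t. Camera axes: x right, y down, z forward; pixel columns grow to the right and rows downward; lengths in m; the calibration is good to about 2 mm. A picture is of the moment at which its call begins. camera_params takes no time and is no camera call.
- manip.close_job(): hands the job in, once; it reports no verdict.
Trained networks look in the newest picture that a camera, given by its name, has taken for a name from the list of things; names that differ only in an ending like _2 or _b are one class to them, and where a whole thing is asked for, a point or a joint stands for the part that bears it (a point fixed in the world has none). Each returns a list of dicts, best first, with "p" (0 to 1); they miss things now and then, are a little off and sometimes report something else, mostly with a low value. They report only what shows in the picture. A call takes as long as a camera call. They do not tell look-alikes from the thing itself.
- manip.spot_in(thing, camera): "pixel" ([column, row] in pixels, amid what is visible of it).
- manip.outline_of(thing, camera): "mask" (480x640 bool, what is visible of it) and "pixel" ([column, row] in pixels, amid what is visible of it).
The state is a dict: "t": time; "joint_positions": joint angles; "qvel": joint speeds; "tau": joint torques, N m; "tool_pos": TCP position; "orientation": TCP orientation; "contact_force": force on the tool from outside, world axes, zero at the start; "moment": the same for the moment, N m; "width": finger opening in m.
Only numpy, scipy, OpenCV 4.12 (cv2) and the standard library are available. Lean on these libraries where they do the work, as an engineer would, in place of code of your own. Each camera call takes 0.05 s, during which the arm holds its last target. There are 200 camera calls.

## Working session

There is one attempt and no reset: what is moved stays moved. The work goes in short steps, Python scripts to look and compute and a tool call to move; the robot and the scene stay as the last step left them, time stands still between calls to the robot, and variables do not carry over. Pictures are saved under pics/ and viewed, about 8 in all and at most 12, crops included, and the job is handed in when it is done.

Besides the shell and the picture viewer there is one more tool, called after "Request:" as name(argument=value, ...) on one line, values as JSON. arm_command: Moves the arm, as the interface text tells. Its arguments: {"type":"object","properties":{"steps":{"type":"string"},"grip_force":{"type":"number"}},"required":["steps"]}

```bash
mkdir -p pics; python3 - <<'E'
from workcell import manip
import cv2,numpy as np
for c in("scene","top"):
    p,d=manip.grab_frame(c);cv2.imwrite(f"pics/{c}0.png",p);np.save(f"{c}0.npy",d)
    P=manip.camera_params(c);print(c,P["mtx"].round(1).tolist(),"cam pos",(-P["R"].T@P["t"]).round(3))
    for t in("puller","round_cap","square_cap","mat","puller_handle"):
        print(t,[(np.round(r["pixel"]),round(r["p"],2)) for r in manip.spot_in(t,c)])
s=manip.sense();print(s["t"],s["tool_pos"],s["orientation"],s["width"])
E
```

```text
scene [[521.9, 0.0, 312.0], [0.0, 521.9, 242.7], [0.0, 0.0, 1.0]] cam pos [1.066 0.096 0.837]
puller [(array([224., 182.]), 0.66), (array([174., 234.]), 0.57)]
round_cap [(array([397., 345.]), 0.92)]
square_cap [(array([318., 291.]), 0.86), (array([175., 282.]), 0.67)]
mat [(array([180., 282.]), 0.98)]
puller_handle [(array([294., 225.]), 0.95), (array([226., 185.]), 0.82), (array([172., 235.]), 0.66)]
top [[481.5, 0.0, 322.0], [0.0, 481.5, 246.6], [0.0, 0.0, 1.0]] cam pos [ 0.277 -0.002  0.894]
puller [(array([368., 296.]), 0.74), (array([497., 241.]), 0.65)]
round_cap [(array([240., 154.]), 0.65)]
square_cap [(array([321., 200.]), 0.97)]
mat [(array([465., 222.]), 0.91), (array([247., 179.]), 0.38), (array([496., 238.]), 0.34)]
puller_handle [(array([494., 238.]), 0.9), (array([372., 293.]), 0.63), (array([477., 348.]), 0.56)]
0.6 [ 0.19266903 -0.4883694   0.23133128] [ 1.94063128e-05  8.26744222e-01 -5.62577986e-01  1.27733965e-05] 0.08536947990543112
```

View pics/scene0.png

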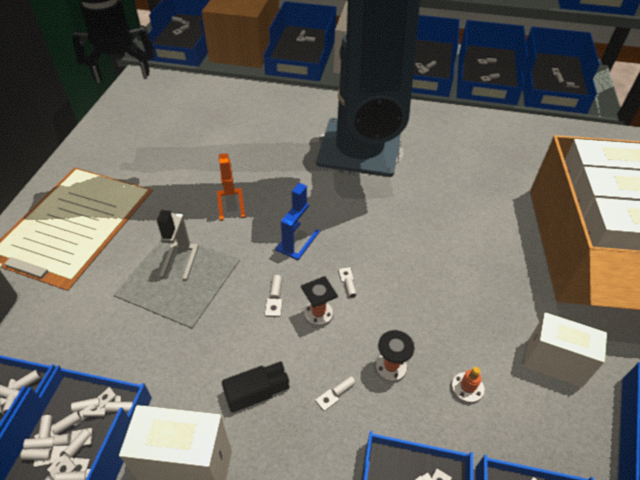

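View pics/top0.png

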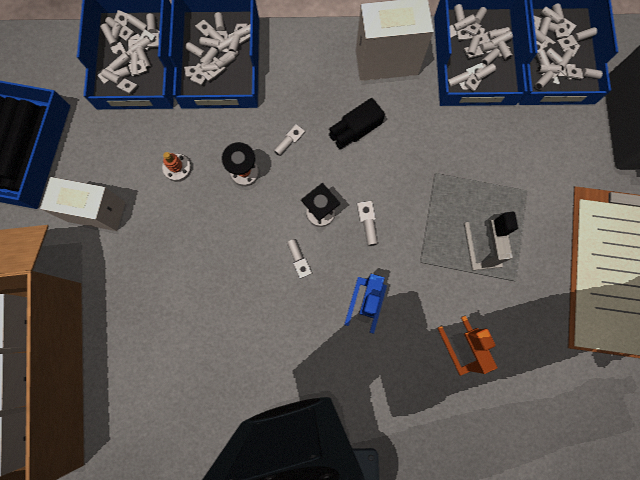

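Scene (steel puller on mat): handle at scene (167,222) / top (505,222). Look-alikes: blue at scene (295,220) / top (372,296); orange at (228,185) / (470,345). Round cap: scene (396,347) / top (240,157); square cap: (318,291) / (321,202); bare stud: (469,384) / (175,163). I choose the grey one on the mat and the disc-headed cap.

```bash
cat > h.py <<'E'
from workcell import manip
import cv2,numpy as np
def cloud(c,p,d):
    P=manip.camera_params(c);K=P["mtx"];v,u=np.mgrid[:480,:640]
    X=np.stack([(u-K[0,2])/K[0,0]*d,(v-K[1,2])/K[1,1]*d,d],-1)
    W=(X-P["t"])@P["R"]; W[d<=0]=np.nan
    return W
def proj(c,X):
    P=manip.camera_params(c);q=(np.atleast_2d(X)@P["R"].T+P["t"])@P["mtx"].T
    return q[:,:2]/q[:,2:]
E
python3 - <<'E'
from h import *
for c in("scene","top"):
    p=cv2.imread(f"pics/{c}0.png");W=cloud(c,p,np.load(f"{c}0.npy"));z=W[...,2]
    g=p.astype(int);mx,mn=g.max(2),g.min(2)
    def box(name,u0,u1,v0,v1,zl,zh,m=None):
        s=np.zeros(z.shape,bool);s[v0:v1,u0:u1]=1;s&=(z>zl)&(z<zh)
        if m is not None:s&=m
        q=W[s]
        if len(q)<4:print(c,name,len(q));return
        r=cv2.minAreaRect((q[:,:2]*1000).astype(np.float32))
        print(c,name,len(q),"mean",q.mean(0).round(4),"rect",np.round(r[0],1),np.round(r[1],1),round(r[2],1))
    dark=mx<60; light=(mn>110)
    R={"scene":dict(p=(135,210,195,290),r=(370,420,325,365),s=(298,342,272,306),rf=(370,415,350,385)),"top":dict(p=(455,525,205,275),r=(218,262,138,178),s=(300,342,182,222),rf=(225,262,165,190))}[c]
    pb=R["p"]
    box("handletop",*pb,.143,.16); box("handle",*pb,.105,.16); box("handle+arm",*pb,.085,.105); box("upright",*pb,.03,.085)
    box("fork",*pb,.0065,.02); 
    box("roundhead",*R["r"],.075,.09); box("sqhead",*R["s"],.075,.09); box("rfoot",*R["rf"],.008,.024)
    print(c,"bench z",np.nanmedian(z[300:330,395:440] if c=="scene" else z[210:260,180:260]))
    big=cv2.resize(p[R["p"][2]-10:R["p"][3]+10,R["p"][0]-10:R["p"][1]+10],None,fx=4,fy=4)
    big2=cv2.resize(p[R["r"][2]-10:R["r"][3]+35,R["r"][0]-10:R["r"][1]+40],None,fx=4,fy=4)
    h=max(big.shape[0],big2.shape[0]);pad=lambda a:np.pad(a,((0,h-a.shape[0]),(0,0),(0,0)))
    o=np.hstack([pad(big),pad(big2)]);cv2.imwrite(f"pics/{c}crop.png",o);print(o.shape)
E
```

```text
scene handletop 161 mean [ 0.469 -0.305  0.149] rect [ 468.1 -305.5] [32.6 21.3] 3.9
scene handle 394 mean [ 0.4723 -0.3028  0.1344] rect [ 468.1 -305.5] [32.6 21.3] 3.9
scene handle+arm 242 mean [ 0.4489 -0.303   0.0984] rect [ 447.6 -307.2] [72.6 24.4] 5.6
scene upright 165 mean [ 0.4208 -0.3064  0.0521] rect [ 422.5 -309.1] [12.3 25.1] 28.9
scene fork 671 mean [ 0.4613 -0.308   0.0093] rect [ 411.6 -340.1] [276.3 148.7] 24.4
scene roundhead 957 mean [0.6075 0.1437 0.0821] rect [606.1 143.7] [59.5 58.8] 29.7
scene sqhead 692 mean [ 0.5248 -0.0024  0.0819] rect [522.7  -2.9] [53.6 51.6] 40.1
scene rfoot 436 mean [0.615  0.1424 0.013 ] rect [611.6 142.9] [52.7 42.5] 83.4
scene bench z 0.00011420653226989211
(460, 780, 3)
top handletop 246 mean [ 0.465  -0.3045  0.1491] rect [ 465.8 -305.4] [30.2 20.5] 5.4
top handle 445 mean [ 0.4634 -0.3018  0.1382] rect [ 465.7 -305.3] [30.4 20.9] 5.4
top handle+arm 474 mean [ 0.4364 -0.3058  0.0989] rect [ 446.8 -307.5] [70.  25.5] 5.5
top upright 113 mean [ 0.4144 -0.3044  0.0579] rect [ 412.8 -309.5] [25.5  9.3] 73.8
top fork 512 mean [ 0.4533 -0.3007  0.009 ] rect [ 467.6 -320.1] [126.4 134.7] 86.0
top roundhead 842 mean [0.6033 0.1437 0.0814] rect [604.1 144. ] [58.2 59.2] 68.8
top sqhead 802 mean [ 0.5209 -0.0023  0.0817] rect [522.   -2.1] [50.8 50.5] 38.3
top rfoot 283 mean [0.5929 0.1397 0.0126] rect [593.9 140.8] [31.6 52.9] 17.5
top bench z -0.0007212048146397346
(360, 736, 3)
```

View pics/scenecrop.png

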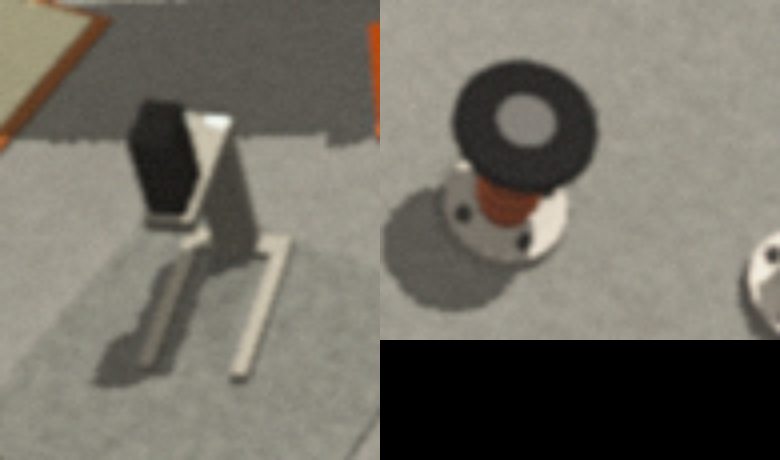

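Request:
arm_command(steps="0 0 0 -8.7 -40.2 0 -1;0 0 0 -8.7 -40.2 0 -1;0 0 0 -8.7 -40.2 0 -1;0 0 0 -8.7 -40.2 0 -1;0 0 0 -8.7 -40.2 0 -1", grip_force=50)

```text
t: 1.23
tool_pos: [0.3647, -0.3734, 0.2315]
orientation: [0.0, 0.827, -0.563, 0.0]
contact_force: [0.1, -0.9, -0.2]
width: 0.0853
```

Request:
arm_command(steps="0 0 0 -8.7 -40.2 0 -1;0 0 0 -8.7 -40.2 0 -1;0 0 0 -8.7 -40.2 0 -1;0 0 -0.18 0 0 0 -1;0 0 -0.18 0 0 0 -1")

```text
t: 1.85
tool_pos: [0.4669, -0.305, 0.2312]
orientation: [0.0, 0.916, -0.402, -0.0]
contact_force: [-0.2, -0.6, 0.4]
width: 0.0858
```

```bash
cat >> h.py <<'E'
from scipy.spatial.transform import Rotation as Ro
def st():
    s=manip.sense();q=s["orientation"];R=Ro.from_quat([q[1],q[2],q[3],q[0]]).as_matrix()
    print("t",round(s["t"],2),"pos",s["tool_pos"].round(4),"xyaw",np.degrees(np.arctan2(R[1,0],R[0,0])).round(2),"z",R[:,2].round(4),"w",round(s["width"],4),"F",np.round(s["contact_force"],2),"j",np.round(s["joint_positions"],2))
    return s,R
def to(X):
    s,R=st();print("tool shift mm",(R.T@(np.array(X)-s["tool_pos"])*1000).round(1))
E
python3 -c "from h import*;st()"
```

```text
t 1.85 pos [ 0.4669 -0.305   0.2312] xyaw -47.41 z [-2.e-04  0.e+00 -1.e+00] w 0.0858 F [-0.18 -0.59  0.44] j [-0.7   0.13  0.19  1.63 -0.    1.7 ]
```

Crop: grey steel puller with black handle at crop (165,165), fork open toward +x. The disc-headed cap (525,120) sits on its brown column. Both choices are confirmed.

Request:
arm_command(steps="0 0 -0.18 0 0 0 -1;0 0 -0.18 0 0 0 -1;0 0 -0.18 0 0 0 -1;0 0 -0.18 0 0 0 -1;0 0 -0.18 0 0 0 -1")

```text
t: 2.48
tool_pos: [0.4663, -0.3056, 0.2313]
orientation: [-0.0, 0.999, 0.035, 0.0]
contact_force: [0.5, -0.8, 0.5]
width: 0.0853
```

Request:
arm_command(steps="0 0 -0.18 0 0 0 -1;0 0 -0.18 0 0 0 -1;0 0 -0.18 0 0 0 -1;0 0 -0.18 0 0 0 -1;0 0 -0.18 0 0 0 -1")

```text
t: 3.1
tool_pos: [0.4663, -0.3056, 0.2313]
orientation: [0.0, 0.884, 0.467, 0.0]
contact_force: [0.3, -0.1, -0.3]
width: 0.0854
```

Request:
arm_command(steps="0 0 -0.18 0 0 0 -1;0 0 -0.18 0 0 0 -1;0 0 -0.18 0 0 0 -1;0 0 -0.145 0 0 0 -1;0 0 0 0 0 0 -1")

```text
t: 3.72
tool_pos: [0.4663, -0.3056, 0.2313]
orientation: [0.0, 0.679, 0.734, 0.0]
contact_force: [-0.3, 0.1, 0.2]
width: 0.0853
```

```bash
python3 -c "from h import*;to([.467,-.3054,.107])"
```

```text
t 3.73 pos [ 0.4663 -0.3056  0.2313] xyaw 94.44 z [ 0. -0. -1.] w 0.0853 F [-0.27  0.06  0.2 ] j [-0.7   0.13  0.19  1.63  0.   -0.78]
tool shift mm [1.000e-01 7.000e-01 1.243e+02]
```

Request:
arm_command(steps="0 0 0 0 0.5 34 -1;0 0 0 0 0 34 -1;0 0 0 0 0 30 -1;0 0 0 0 0 18 -1;0 0 0 0 0 8 -1")

```text
t: 4.35
tool_pos: [0.4664, -0.3052, 0.1063]
orientation: [-0.001, 0.679, 0.734, -0.0]
contact_force: [0.8, -0.4, 0.0]
width: 0.0854
```

Request:
arm_command(steps="0 0 0 0 0 0 1;0 0 0 0 0 0 1;0 0 0 0 0 0 1;0 0 0 0 0 0 1;0 0 0 0 0 0 1", grip_force=60)

```text
t: 4.97
tool_pos: [0.4673, -0.306, 0.1084]
orientation: [0.001, 0.679, 0.735, 0.0]
contact_force: [0.8, -0.2, 3.1]
width: 0.0192
```

Request:
arm_command(steps="0 0 0 0 0 0 1;0 0 0 0 0 0 1;0 0 0 0 0 0 1;0 0 0 0 0 -3 1;0 0 0 0 0 -7 1")

```text
t: 5.6
tool_pos: [0.4655, -0.3044, 0.1153]
orientation: [-0.002, 0.679, 0.735, -0.0]
contact_force: [0.0, 0.1, -2.8]
width: 0.0196
```

Request:
arm_command(steps="0 0 0 0 0 -15 1;0 0 0 0 0 -30 1;0 0 0 0 0 -35 1;0 0 0 0 0 -35 1;0 0 0 0 0 -15 1")

```text
t: 6.22
tool_pos: [0.4677, -0.3063, 0.2508]
orientation: [0.002, 0.679, 0.735, 0.0]
contact_force: [0.1, 0.4, -3.5]
width: 0.0191
```

```bash
python3 - <<'E'
from h import *
s,R=st();tp=s["tool_pos"]
C=np.array([.605,.1438]);yaw=np.arctan2(C[1],C[0])
print("cap yaw",np.degrees(yaw))
for c in("scene","top"):
    p,d=manip.grab_frame(c);cv2.imwrite(f"pics/{c}1.png",p);W=cloud(c,p,d)
    u,v=proj(c,tp-[0,0,.05])[0].astype(int)
    sl=(slice(max(0,v-90),v+90),slice(u-90,u+90))
    L=(W[sl].reshape(-1,3)-tp)@R*1000   # tool frame: x=puller y, y=puller x, z down
    print(c,u,v)
    for n,a,b in(("fork",88,112),("arm",2,20),("upright",25,85)):
        q=L[(L[:,2]>a)&(L[:,2]<b)&(abs(L[:,0])<60)&(abs(L[:,1])<80)]
        if len(q)>5:print(n,len(q),"x",np.percentile(q[:,0],[1,50,99]).round(1),"y",np.percentile(q[:,1],[1,50,99]).round(1),"z",np.percentile(q[:,2],[2,10,50,90,98]).round(1),cv2.minAreaRect(q[:,:2].astype(np.float32)))
E
```

```text
t 6.22 pos [ 0.4677 -0.3063  0.2508] xyaw 94.54 z [ 0.0038 -0.0031 -1.    ] w 0.0191 F [ 0.08  0.36 -3.54] j [-0.7   0.14  0.23  1.66  0.   -0.78]
cap yaw 13.370303322987844
scene 156 195
fork 568 x [-29.1   1.1  27. ] y [-56.8 -21.2  35.3] z [ 90.1  95.8  98.4 102.2 104.1] ((-1.0060710906982422, -11.355709075927734), (58.35232162475586, 95.41445922851562), 0.5149022936820984)
arm 211 x [-12.1   8.4  11.5] y [-53.4   7.7  16.9] z [ 2.9  5.6 10.5 16.2 17.9] ((-0.7927627563476562, -18.633995056152344), (25.763391494750977, 71.63252258300781), 0.49760952591896057)
upright 293 x [-12.6   3.6  11.4] y [-54.7 -45.6 -42.7] z [28.7 36.8 61.  80.8 84.6] ((-0.1615152359008789, -46.023773193359375), (12.979788780212402, 24.85758399963379), 72.18168640136719)
top 523 210
fork 673 x [-26.6  19.7  27.4] y [-57.  -13.   34.4] z [ 93.4  95.9  97.7 101.1 103.5] ((0.026834487915039062, -11.233715057373047), (92.37626647949219, 55.48591232299805), 89.82796478271484)
arm 415 x [-12.6   6.1  11.6] y [-49.9 -26.   -0.2] z [ 5.   6.4  8.  13.8 16.8] ((-0.7868061065673828, -22.757766723632812), (59.48274230957031, 25.27808952331543), 89.12090301513672)
upright 140 x [-1.6 10.3 11.4] y [-55.3 -51.8 -45.8] z [27.2 32.6 57.8 79.3 84.1] ((3.5026116371154785, -50.4478645324707), (9.698004722595215, 15.981700897216797), 89.04460906982422)
```

Request:
arm_command(steps="0 0 0 20 3.3 0 1;0 0 0 40 6.5 0 1;0 0 0 50 8.2 0 1;0 0 0 50 8.2 0 1;0 0 0 50 8.2 0 1")

```text
t: 6.95
tool_pos: [0.4831, -0.0905, 0.2451]
orientation: [-0.002, 0.678, 0.735, -0.0]
contact_force: [0.1, -0.1, -3.0]
width: 0.0191
```

Request:
arm_command(steps="0 0 0 50 8.2 0 1;0 0 0 50 8.2 0 1;0 0 0 50 8.2 0 1;0 0 0 40 6.5 0 1;0 0 0 22 3.5 0 1")

```text
t: 7.58
tool_pos: [0.5001, 0.1236, 0.245]
orientation: [-0.002, 0.677, 0.736, -0.001]
contact_force: [-0.1, -1.5, -3.6]
width: 0.0192
```

Request:
arm_command(steps="0 0 -0.08 0 0 0 1;0 0 -0.075 0 0 0 1;0 0 0 0 0 0 1;0 0 0 0 0 0 1;0 0 0 0 0 0 1")

```text
t: 8.2
tool_pos: [0.5018, 0.1207, 0.2469]
orientation: [-0.0, 0.62, 0.785, -0.0]
contact_force: [0.7, 0.1, -2.8]
width: 0.0194
```

```bash
cat > m.py <<'E'
from h import *
import sys
def pul(tag):
    s,R=st();tp=s["tool_pos"];C=np.array([.605,.1438])
    O=tp+R@np.array([-.5,-.8,104])/1000
    print("origin est",O.round(4),"cap in puller(tool x=y_p,y=x_p)",(R.T@(np.r_[C,.05]-O)*1000).round(1))
    for c in("scene","top"):
        p,d=manip.grab_frame(c);cv2.imwrite(f"pics/{c}{tag}.png",p);W=cloud(c,p,d)
        u,v=proj(c,tp-[0,0,.05])[0].astype(int)
        L=(W[max(0,v-100):v+100,max(0,u-100):u+100].reshape(-1,3)-tp)@R*1000
        for n,a,b in(("fork",88,112),("arm",2,20),("upright",25,85)):
            q=L[(L[:,2]>a)&(L[:,2]<b)&(abs(L[:,0])<40)&(L[:,1]>-70)&(L[:,1]<45)]
            if len(q)>5:print(c,n,len(q),"x",np.percentile(q[:,0],[1,99]).round(1),"y",np.percentile(q[:,1],[1,99]).round(1),"z",np.percentile(q[:,2],[2,10,50,90,98]).round(1))
        H=W.reshape(-1,3);H=H[(abs(H[:,2]-.081)<.006)&(np.hypot(*(H[:,:2]-C).T)<.045)]
        if len(H)>20:print(c,"head",len(H),cv2.minAreaRect((H[:,:2]*1000).astype(np.float32)))
if __name__=="__main__":pul(sys.argv[1])
E
python3 m.py 2
```

```text
t 8.2 pos [0.5018 0.1207 0.2469] xyaw 103.38 z [-9.e-04 -0.e+00 -1.e+00] w 0.0194 F [ 0.74  0.14 -2.81] j [ 0.11  0.03  0.11  1.65  0.   -0.13]
origin est [0.501  0.12   0.1429] cap in puller(tool x=y_p,y=x_p) [ -0.9 106.7  92.8]
scene fork 616 x [-29.7  26.3] y [-56.4  35.3] z [ 90.7  96.1  98.3 101.2 104. ]
scene arm 134 x [-13.6   9.6] y [-2.  16.2] z [ 2.2  4.2  9.3 15.9 18.1]
scene upright 120 x [-14.2  -0.3] y [-54.9 -43.1] z [43.1 50.3 67.4 81.1 83.5]
scene head 959 ((605.6390380859375, 143.67041015625), (59.77293014526367, 58.661190032958984), 14.26740550994873)
top fork 640 x [-29.   26.8] y [-57.5  32.3] z [ 93.3  96.9  98.9 101.  103.3]
top arm 545 x [-13.3  10.6] y [-55.6  -9.9] z [ 4.5  7.2  8.9 10.8 17.1]
top upright 187 x [-13.4  10. ] y [-55.9 -48.3] z [25.7 30.6 53.7 78.1 83.5]
```

Request:
arm_command(steps="0 0 0 0 0 20 1;0 0 0 -0.4 0 30 1;0 0 0 0 0 25 1;0 0 0 0 0 11 1;0 0 0 0 0 0 1")

```text
t: 8.93
tool_pos: [0.5017, 0.1201, 0.1607]
orientation: [-0.001, 0.62, 0.785, -0.001]
contact_force: [-0.6, 0.7, -3.1]
width: 0.0195
```

Request:
arm_command(steps="0 0 0 0 10 0 1;0 0 0 0 12 0 1;0 0 0 0 12 0 1;0 0 0 0 6 0 1;0 0 0 0 0 0 1")

```text
t: 9.55
tool_pos: [0.5416, 0.1296, 0.1611]
orientation: [-0.0, 0.62, 0.785, -0.0]
contact_force: [-0.1, 0.2, -3.7]
width: 0.0192
```

```bash
python3 m.py 3
```

```text
t 9.55 pos [0.5416 0.1296 0.1611] xyaw 103.42 z [-4.e-04 -1.e-04 -1.e+00] w 0.0192 F [-0.06  0.23 -3.67] j [ 0.11  0.13  0.04  1.49 -0.   -0.12]
origin est [0.5409 0.1289 0.0571] cap in puller(tool x=y_p,y=x_p) [-0.4 65.8  7.1]
scene fork 505 x [-30.   26.1] y [-55.3  34.4] z [ 92.2  96.2  98.3 101.7 104.6]
scene arm 101 x [-13.6   9.4] y [ 2.2 15.8] z [ 2.6  4.6  9.1 15.4 16.7]
scene upright 157 x [-19.1  16.8] y [-54.1  44.9] z [42.4 60.7 78.5 81.2 83.1]
scene head 958 ((605.756591796875, 143.70599365234375), (58.57667922973633, 60.031349182128906), 59.06160354614258)
top fork 542 x [-28.9  26.9] y [-58.3  32.2] z [ 92.6  96.9  99.  101.1 103.7]
top arm 424 x [-13.1  10.5] y [-56.2 -10.4] z [ 6.   7.3  9.1 11.6 17.4]
top upright 149 x [-13.3  10.3] y [-56.9 -49.6] z [26.6 31.8 54.6 78.2 82.9]
```

Request:
arm_command(steps="0 0 0 0.4 10 0 1;0 0 0 0.4 16 0 1;0 0 0 0 18 0 1;0 0 0 0 14 0 1;0 0 0 0 8 0 1")

```text
t: 10.28
tool_pos: [0.606, 0.1457, 0.161]
orientation: [0.0, 0.62, 0.785, 0.0]
contact_force: [-0.4, -0.3, -3.8]
width: 0.0191
```

Request:
arm_command(steps="0 0 0 0 0 0 1;0 0 0 0 0 0 1;0 0 0 0 0 0 1;0 0 0 0 0 0 1;0 0 0 0 0 0 1")

```text
t: 10.9
tool_pos: [0.6051, 0.1455, 0.1614]
orientation: [0.0, 0.62, 0.785, 0.0]
contact_force: [0.0, -0.2, -3.3]
width: 0.0192
```

```bash
python3 m.py 4; python3 - <<'E'
import cv2
a=cv2.imread("pics/scene4.png")[230:400,310:480];b=cv2.imread("pics/top4.png")[90:260,150:320]
cv2.imwrite("pics/hook.png",cv2.resize(cv2.hconcat([a,b]),(800,400)))
E
```

```text
t 10.9 pos [0.6051 0.1455 0.1614] xyaw 103.42 z [ 1.e-04 -0.e+00 -1.e+00] w 0.0192 F [ 0.   -0.24 -3.26] j [ 0.13  0.3   0.24  1.52 -0.   -0.11]
origin est [0.6044 0.1448 0.0574] cap in puller(tool x=y_p,y=x_p) [-1.2  0.3  7.4]
scene fork 363 x [-29.8  26.3] y [-57.1  34.8] z [ 89.4  95.8  98.5 101.6 104. ]
scene arm 113 x [-13.7  10.4] y [-46.1  15.8] z [ 2.6  4.9  9.4 15.5 17.5]
scene upright 978 x [-29.9  25.6] y [-48.7  28.7] z [65.1 77.4 79.3 81.3 83.5]
scene head 938 ((602.9136962890625, 140.16183471679688), (67.76029205322266, 61.12601852416992), 56.58013153076172)
top fork 367 x [-28.8  26.4] y [-58.4  33.3] z [ 90.5  96.6  99.1 101.3 104.3]
top arm 416 x [-13.2  10.5] y [-56.2  -9. ] z [ 4.6  7.3  9.1 11.2 17.8]
top upright 510 x [-29.7  20.9] y [-56.3  23.8] z [27.6 40.7 79.1 81.7 83.3]
top head 329 ((605.68017578125, 141.3358917236328), (57.25105285644531, 52.486759185791016), 14.310752868652344)
```

View pics/hook.png

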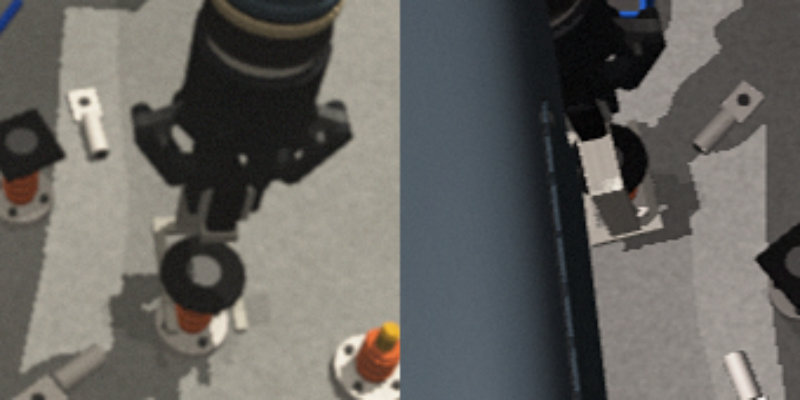

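The picture shows the fork round the stand: round head at (203,275) in the left half, with the prongs below it either side of the column. The square cap at (30,150) is untouched. Now I'll pull slowly.

Request:
arm_command(steps="0 0 0 0 0 -3 1;0 0 0 0 0 -3 1;0 0 0 0 0 -3 1;0 0 0 0 0 -2 1;0 0 0 0 0 -2 1", grip_force=100)

```text
t: 11.62
tool_pos: [0.6051, 0.1455, 0.1727]
orientation: [-0.0, 0.62, 0.785, -0.001]
contact_force: [2.5, 0.4, -13.1]
width: 0.0186
```

Request:
arm_command(steps="0 0 0 0 0 -2 1;0 0 0 0 0 -2 1;0 0 0 0 0 -2 1;0 0 0 0 0 -2 1;0 0 0 0 0 -2 1")

```text
t: 12.25
tool_pos: [0.6049, 0.1455, 0.1846]
orientation: [-0.0, 0.62, 0.785, -0.0]
contact_force: [0.8, 0.6, -12.1]
width: 0.0185
```

Request:
arm_command(steps="0 0 0 0 0 -2 1;0 0 0 0 0 -2 1;0 0 0 0 0 -2 1;0 0 0 0 0 -2 1;0 0 0 0 0 -2 1")

```text
t: 12.88
tool_pos: [0.6052, 0.1456, 0.1947]
orientation: [0.0, 0.62, 0.785, 0.0]
contact_force: [0.7, 0.5, -3.4]
width: 0.0189
```

Request:
arm_command(steps="0 0 0 0 0 -6 1;0 0 0 0 0 -10 1;0 0 0 0 0 -14 1;0 0 0 0 0 -14 1;0 0 0 0 0 -10 1")

```text
t: 13.5
tool_pos: [0.6057, 0.1457, 0.2502]
orientation: [0.001, 0.62, 0.785, 0.001]
contact_force: [-0.5, -0.7, -3.3]
width: 0.0189
```

Request:
arm_command(steps="0 0 0 0 0 -7 1;0 0 0 0 0 -4 1;0 0 0 0 0 0 1;0 0 0 0 0 0 1;0 0 0 0 0 0 1")

```text
t: 14.12
tool_pos: [0.6049, 0.1456, 0.2587]
orientation: [-0.0, 0.62, 0.785, -0.0]
contact_force: [-0.7, -1.0, -3.3]
width: 0.019
```

```bash
python3 m.py 5; python3 - <<'E'
import cv2
from h import *
a=cv2.imread("pics/scene5.png")[200:370,310:480];b=cv2.imread("pics/top5.png")[90:260,150:320]
cv2.imwrite("pics/lift.png",cv2.resize(cv2.hconcat([a,b]),(800,400)))
# mat centre from first images: corners in top
c=[(436,174),(526,191),(514,280),(421,263)]
W=cloud("top",None,np.load("top0.npy"))
P=np.array([W[v,u] for u,v in c]);print(P.round(3),P.mean(0).round(4))
E
```

```text
t 14.12 pos [0.6049 0.1456 0.2587] xyaw 103.42 z [-1.1e-03 -1.0e-04 -1.0e+00] w 0.019 F [-0.69 -1.02 -3.27] j [ 0.13  0.32  0.47  1.72  0.   -0.11]
origin est [0.6042 0.1449 0.1547] cap in puller(tool x=y_p,y=x_p) [ -1.3   0.7 104.7]
scene fork 1495 x [-29.9  26.1] y [-54.4  34.1] z [ 88.4  89.2  91.1  99.2 102.7]
scene arm 149 x [-13.7  10. ] y [ 1.5 16.1] z [ 2.3  4.4 10.  15.5 16.9]
scene upright 131 x [-14.2   0.5] y [-53.9 -44. ] z [32.7 44.4 68.3 81.4 83.8]
top fork 956 x [-29.3  27. ] y [-57.8  32.6] z [ 88.9  89.9  94.7 100.1 103.3]
top arm 550 x [-13.2  10.7] y [-55.9  -7.8] z [ 3.6  7.4  9.  11.6 17.6]
top upright 270 x [-13.3  10.5] y [-56.5 -48.8] z [26.2 30.  53.5 77.9 83.4]
[[ 0.597 -0.229  0.004]
 [ 0.561 -0.402  0.002]
 [ 0.388 -0.361  0.006]
 [ 0.423 -0.192 -0.003]] [ 0.4924 -0.2962  0.0022]
```

View pics/lift.png

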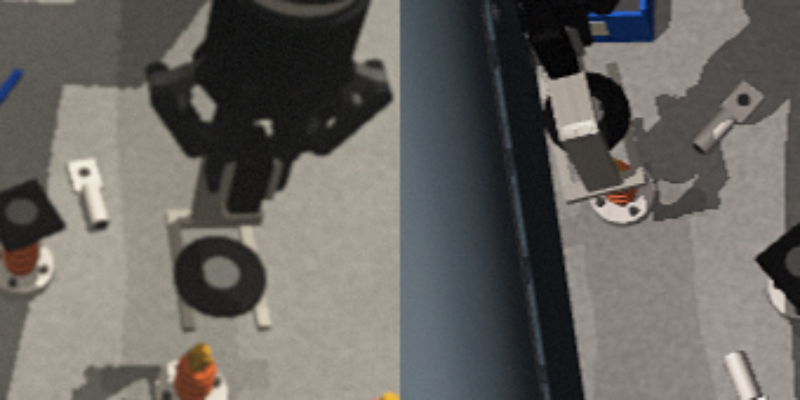

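Cap at (220,275) rides on the fork between the prongs, and its stud at (200,360) is bare. Carrying it gently to the mat.

Request:
arm_command(steps="0 0 0 -3.5 -1.9 0 1;0 0 0 -8.8 -4.8 0 1;0 0 0 -14.1 -7.6 0 1;0 0 0 -19.3 -10.5 0 1;0 0 0 -24.6 -13.3 0 1")

```text
t: 14.85
tool_pos: [0.5839, 0.0666, 0.2594]
orientation: [0.0, 0.62, 0.785, -0.0]
contact_force: [0.2, -0.2, -3.1]
width: 0.0189
```

Request:
arm_command(steps="0 0 0 -26.4 -14.3 0 1;0 0 0 -26.4 -14.3 0 1;0 0 0 -26.4 -14.3 0 1;0 0 0 -26.4 -14.3 0 1;0 0 0 -26.4 -14.3 0 1")

```text
t: 15.48
tool_pos: [0.5444, -0.0789, 0.2596]
orientation: [0.0, 0.62, 0.784, -0.0]
contact_force: [-0.0, -0.3, -3.4]
width: 0.0191
```

Request:
arm_command(steps="0 0 0 -26.4 -14.3 0 1;0 0 0 -26.4 -14.3 0 1;0 0 0 -26.4 -14.3 0 1;0 0 0 -26.4 -14.3 0 1;0 0 0 -26.4 -14.3 0 1")

```text
t: 16.1
tool_pos: [0.5051, -0.2236, 0.2596]
orientation: [0.0, 0.62, 0.784, -0.0]
contact_force: [0.1, 0.8, -4.4]
width: 0.0192
```

Request:
arm_command(steps="0 0 0 -24.6 -13.3 0 1;0 0 0 -19.3 -10.5 0 1;0 0 0 -14.1 -7.6 0 1;0 0 0 -8.8 -4.8 0 1;0 0 0 -3.5 -1.9 0 1")

```text
t: 16.73
tool_pos: [0.4858, -0.2991, 0.2593]
orientation: [-0.0, 0.62, 0.785, 0.0]
contact_force: [0.0, 0.5, -3.2]
width: 0.019
```

```bash
python3 m.py 6; python3 - <<'E'
import cv2
a=cv2.imread("pics/scene6.png")[130:330,90:290];b=cv2.imread("pics/top6.png")[130:330,400:600]
cv2.imwrite("pics/carry.png",cv2.resize(cv2.hconcat([a,b]),(800,400)))
E
```

```text
t 16.73 pos [ 0.4858 -0.2991  0.2593] xyaw 103.41 z [ 0.e+00  5.e-04 -1.e+00] w 0.019 F [ 0.01  0.47 -3.23] j [-0.67  0.18  0.3   1.69  0.   -0.9 ]
origin est [ 0.4851 -0.2997  0.1553] cap in puller(tool x=y_p,y=x_p) [403.5 219.5 105.5]
scene fork 1075 x [-29.  27.] y [-55.6  34.5] z [ 88.2  88.9  91.4  99.8 103.6]
scene arm 166 x [-12.3  11. ] y [-53.5  16.7] z [ 2.6  5.2 10.1 16.6 18.9]
scene upright 250 x [-11.6  10.9] y [-53.9 -42.5] z [28.3 36.  63.  81.  83.9]
top fork 1447 x [-27.   27.8] y [-54.7  32.9] z [ 88.4  89.3  91.2  99.5 103.1]
top arm 208 x [-7.4 12. ] y [-31.6  12.6] z [ 2.7  7.1  9.5 16.1 17.6]
```

View pics/carry.png

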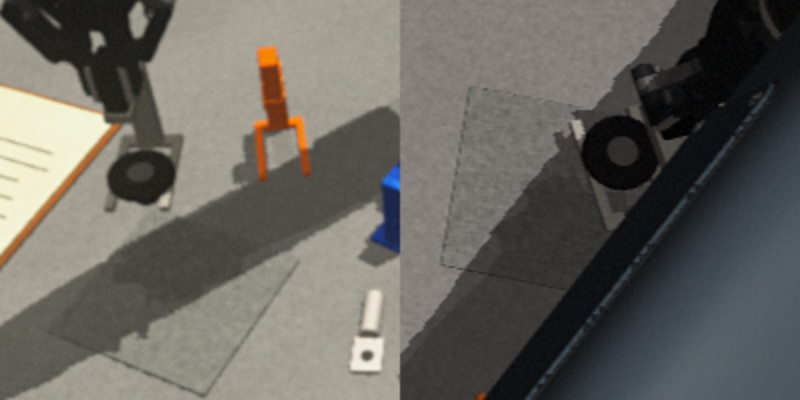

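Cap at (140,175) left / (622,150) right is still on the fork, over the mat. Lowering.

Request:
arm_command(steps="0 0 0 0 0 8 1;0 0 0 0 0 16 1;0 0 0 0 0 24 1;0 0 0 0 0 24 1;0 0 0 0 0 20 1")

```text
t: 17.45
tool_pos: [0.4857, -0.2977, 0.1655]
orientation: [-0.001, 0.619, 0.785, 0.0]
contact_force: [0.5, -0.3, -3.9]
width: 0.0189
```

Request:
arm_command(steps="0 0 0 0 0 14 1;0 0 0 0 0 10 1;0 0 0 0 0 7 1;0 0 0 0 0 5 1;0 0 0 0 0 5 1")

```text
t: 18.08
tool_pos: [0.4862, -0.2991, 0.1266]
orientation: [0.001, 0.62, 0.785, 0.0]
contact_force: [0.1, -0.0, -4.2]
width: 0.0186
```

Request:
arm_command(steps="0 0 0 0 0 5 1;0 0 0 0 0 4 1;0 0 0 0 0 4 1;0 0 0 0 0 2 1;0 0 0 0 0 0 1")

```text
t: 18.7
tool_pos: [0.4858, -0.2988, 0.1111]
orientation: [-0.0, 0.62, 0.785, 0.0]
contact_force: [-0.4, -0.0, -3.1]
width: 0.019
```

Request:
arm_command(steps="0 0 0 0 0 1 1;0 0 0 0 0 1 1;0 0 0 0 0 0.5 1;0 0 0 0 0 0 1;0 0 0 0 0 0 1")

```text
t: 19.32
tool_pos: [0.4859, -0.2988, 0.1088]
orientation: [0.0, 0.62, 0.785, -0.0]
contact_force: [0.7, 0.5, -3.3]
width: 0.0189
```

```bash
python3 m.py 7
```

```text
t 19.32 pos [ 0.4859 -0.2988  0.1088] xyaw 103.42 z [ 0. -0. -1.] w 0.0189 F [ 0.67  0.46 -3.27] j [-0.67  0.17 -0.01  1.39 -0.   -0.9 ]
origin est [ 0.4852 -0.2995  0.0048] cap in puller(tool x=y_p,y=x_p) [403.4 219.4 -45.2]
scene fork 1061 x [-39.1  39.5] y [-68.2  43.9] z [ 94.5  97.6 103.7 106.  107.1]
scene arm 102 x [-13.6  10.6] y [-41.9  16.9] z [ 3.   5.4 10.2 16.1 18.4]
scene upright 751 x [-29.2  26.3] y [-52.   29.3] z [40.4 65.3 72.4 75.3 80.6]
top fork 826 x [-11.4  39.6] y [-55.6  44.5] z [ 96.8  98.5 104.3 106.6 108.1]
top arm 58 x [-4.6 11.7] y [-22.5  -4.6] z [ 4.   5.7  9.1 13.9 17. ]
top upright 521 x [-11.   27.7] y [-26.8  26.4] z [69.5 71.  72.8 75.1 77.7]
```

Request:
arm_command(steps="0 0 0 0 0 0.5 1;0 0 0 0 0 0 1;0 0 0 0 0 0.5 1;0 0 0 0 0 0 1;0 0 0 0 0 0 1")

```text
t: 20.05
tool_pos: [0.486, -0.2989, 0.1085]
orientation: [0.0, 0.62, 0.785, 0.0]
contact_force: [-1.8, 1.6, 3.2]
width: 0.0192
```

Request:
arm_command(steps="0 0 0 0 0 0.5 1;0 0 0 0 0 0 1;0 0 0 0 0 0 1;0 0 0 0 0 0 1;0 0 0 0 0 0 1")

```text
t: 20.68
tool_pos: [0.486, -0.2989, 0.1085]
orientation: [0.0, 0.62, 0.785, 0.0]
contact_force: [-2.8, 2.6, 7.0]
width: 0.0189
```

On the mat. Unload by 0.5 mm, then open and rise straight up.

Request:
arm_command(steps="0 0 0 0 0 -0.7 1;0 0 0 0 0 0 0.3;0 0 0 0 0 0 0;0 0 0 0 0 0 -0.5;0 0 0 0 0 0 -1", grip_force=20)

```text
t: 21.3
tool_pos: [0.4859, -0.2989, 0.1078]
orientation: [-0.0, 0.62, 0.785, -0.0]
contact_force: [-0.5, -0.1, 0.3]
width: 0.077
```

Request:
arm_command(steps="0 0 0 0 0 0 -1;0 0 0 0 0 0 -1;0 0 0 0 0 0 -1;0 0 0 0 0 0 -1;0 0 0 0 0 0 -1")

```text
t: 21.92
tool_pos: [0.4859, -0.2988, 0.108]
orientation: [0.0, 0.62, 0.785, -0.0]
contact_force: [0.4, 0.1, 0.3]
width: 0.0857
```

```bash
python3 m.py 8
```

```text
t 21.93 pos [ 0.4859 -0.2988  0.108 ] xyaw 103.42 z [-0. -0. -1.] w 0.0857 F [0.37 0.11 0.35] j [-0.67  0.17 -0.01  1.39 -0.   -0.9 ]
origin est [ 0.4852 -0.2995  0.004 ] cap in puller(tool x=y_p,y=x_p) [403.4 219.4 -46. ]
scene fork 1053 x [-39.1  39.5] y [-68.   44.7] z [ 94.7  97.1 102.9 105.2 106.3]
scene arm 208 x [-13.3  10.6] y [-54.9  16.4] z [ 3.4  5.6  8.4 14.9 17.6]
scene upright 763 x [-29.1  26.2] y [-52.1  29. ] z [37.1 63.6 71.5 75.2 81.4]
top fork 729 x [ 1.8 39.8] y [-55.8  44.1] z [ 96.   97.8 103.2 105.7 107.2]
top arm 77 x [-3.7 11.2] y [-22.4  -1. ] z [ 2.9  4.3  8.6 14.3 16.8]
top upright 373 x [-11.4  28.1] y [-27.6  10.9] z [68.4 70.3 72.1 74.2 77.4]
```

Request:
arm_command(steps="0 0 0 0 0 -10 -1;0 0 0 0 0 -25 -1;0 0 0 0 0 -35 -1;0 0 0 0 0 -35 -1;0 0 0 0 0 -25 -1")

```text
t: 22.65
tool_pos: [0.4864, -0.2992, 0.2411]
orientation: [0.002, 0.62, 0.785, 0.0]
contact_force: [0.8, 0.1, -0.8]
width: 0.0852
```

Request:
arm_command(steps="0 0 0 50 -20 0 -1;0 0 0 50 -20 0 -1;0 0 0 50 -20 0 -1;0 0 0 50 -20 0 -1;0 0 0 0 0 0 -1")

```text
t: 23.28
tool_pos: [0.3601, -0.1207, 0.2392]
orientation: [0.001, 0.619, 0.786, 0.0]
contact_force: [1.1, -1.1, 0.4]
width: 0.0856
```

```bash
python3 - <<'E'
from h import *
st()
I=[]
for c in("scene","top"):
    p,d=manip.grab_frame(c);W=cloud(c,p,d).reshape(-1,3)
    for n,X,a,b,r in(("handletop",(.485,-.3),.142,.156,.04),("roundhead",(.485,-.3),.03,.042,.05),("sqhead",(.522,-.002),.075,.09,.045)):
        q=W[(W[:,2]>a)&(W[:,2]<b)&(np.hypot(*(W[:,:2]-X).T)<r)]
        if len(q)>9:print(c,n,len(q),q.mean(0).round(4),cv2.minAreaRect((q[:,:2]*1000).astype(np.float32)))
    u,v=proj(c,[.485,-.3,.05])[0].astype(int);I.append(cv2.resize(p[v-90:v+90,u-90:u+90],(400,400)))
cv2.imwrite("pics/end.png",cv2.hconcat(I))
E
```

```text
t 23.27 pos [ 0.3601 -0.1207  0.2392] xyaw 103.58 z [ 1.6e-03 -5.0e-04 -1.0e+00] w 0.0856 F [ 1.06 -1.14  0.4 ] j [-0.5  -0.33 -0.22  1.68  0.   -0.74]
scene handletop 169 [ 0.4884 -0.2986  0.149 ] ((486.1097412109375, -300.11004638671875), (32.304664611816406, 20.097753524780273), 12.68374252319336)
scene roundhead 637 [ 0.4864 -0.3001  0.0362] ((480.4062805175781, -305.22625732421875), (75.23206329345703, 59.29237365722656), 36.373817443847656)
scene sqhead 696 [ 0.525  -0.0024  0.082 ] ((522.3643188476562, -3.0954742431640625), (53.25014877319336, 50.69292068481445), 38.38021469116211)
top sqhead 796 [ 0.521  -0.0022  0.0815] ((521.77001953125, -2.3628692626953125), (50.35064697265625, 50.552818298339844), 39.83252716064453)
```

View pics/end.png

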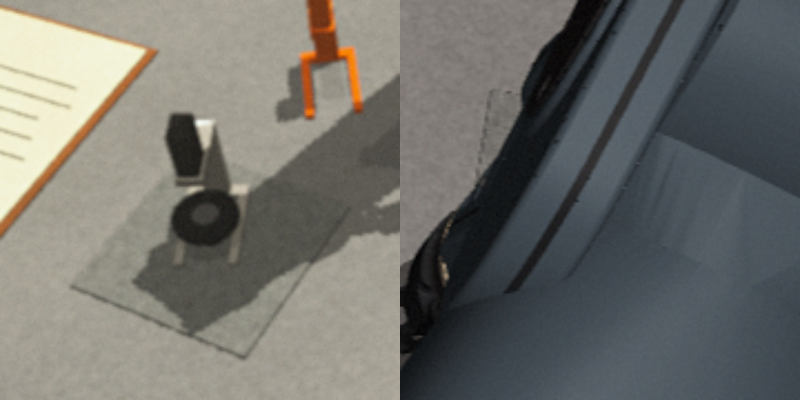

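The puller stands upright on the mat with its handle at (183,145). The cap at (205,215) stands between the prongs, and the gripper is clear. Handing in.

```bash
python3 -c "from h import*;print(manip.close_job())"
```

```text
the job is handed in; nothing more can be done
None
```

I picked up the grey puller by its handle, hooked its fork under the round cap and pulled. The cap popped off at about 10 N and rode on the fork to the mat, where I set both down and let go. The job was handed in at about 23 s of the 61 s allowed.

- **Puller:** it stands upright on the mat, at about (0.486, -0.300). That is within 10 mm of my estimate of the mat's centre, and the handle top is at 0.149 m against an expected 0.150 m.
- **Round cap:** it stands upright on the mat between the prongs, with its head top at 0.036 m as expected.
- **Square cap:** its position changed by less than 1 mm from the start, so it is still seated.
- **Gripper:** it is open and clear of everything.

**Not checked:** the arm blocked the top camera's view of the mat at the end, so the final puller and round-cap positions come from the scene camera only. No check failed or disagreed. Handing in gave no verdict.

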